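# Chock the display tin

### The job

The green cigar tin on the sloping display stand is held back only by the brass swing arm. Push the dark wooden wedge with the brass heel, thin end first, squarely up against the middle of the tin's low side so that the tin cannot roll, leaving the tin where it lies; then swing the brass arm by its black knob well clear of the tin, at least halfway to its stop, and let everything go. The tin must stay put, resting on the wedge.

Things in the scene. Friction and masses are not known exactly. Their poses are not given: they have to be found in the camera images.
- tin: Round green tin with brass bands, 84 mm diameter, 110 mm long, about 0.35 kg, lying across the stand's ramp, free to roll downhill. Origin at its middle, on its axis; y is the axis (along the stand's y), x and z turn as it rolls. It starts leaning on the brass arm, its origin at (55, 0, 86) mm in the stand's frame (+-5 mm in y). The red tin standing upright is a bystander.
- chock: Loose dark wood wedge with brass heel, 0.16 kg, 110 long (x), 46 wide (y), 30 mm high. Origin: centre of its underside. A block with flat top from the heel, x = -55, to x = +19 mm; from there the top slopes down at 40 degrees to the toe at x = +55. It starts flat on the counter near a pale plain block and a pale slimmer wedge (bystanders).
- chock_face (a point): Middle of the chock's sloping face, where the tin should touch: (43, 0, 10) mm in the chock's frame. With the chock flat on the ramp and just touching, it is 42 mm from the tin's origin, and the chock's origin lies 70 mm (its toe 15 mm) downhill, along the ramp, of the line where the tin rests.
- stand: Fixed wooden ramp 320 long (x), 150 mm wide (y), sides open. Origin on the counter; x level, uphill; z up. Surface rises at 7 degrees: height 37 mm + 0.123 x, from x = -190 to 130 mm; the tin rests on it at x = 60. A brass arm, 12 mm wide, bars the tin's low side along y, 82 to 96 mm above the counter: the chock passes under it, also as it swings. Its upright pivot is at x 7, y 95 mm.
- stop_knob (a point): Top centre of the arm's black knob, an upright cylinder of 16 mm diameter, 30 mm tall, on the arm's free end; its top is 126 mm above the counter. It starts at x 7, y -100 mm in the stand's frame and moves in a level circle of 195 mm about the pivot, first downhill (clockwise from above), 92 degrees to its stop; it takes about 1 N and stays where left.
Things that resemble listed ones, but are neither listed nor needed, are in the scene too. Of the things that look like the chock, the middle-sized one is meant.

How it is judged:
By the outcome, as a careful person would: the job done as asked, in the order asked, and still so for the second after the job is handed in, with the robot touching nothing.
It also fails if it takes over 61 s, if anything falls off the work surface, if the arm or the gripper's body presses on something with over 40 N, if the wrist force passes 120 N, or if a joint passes its speed limit or range.

### The arm

A 6-joint arm with a two-finger parallel gripper is mounted at the origin on the work surface. World frame = base frame: x ahead of the robot, y to its left, z up, the work surface at z = 0. Lengths are in m, angles in rad, forces in N, time in s.
With the tool pointing down it reaches from about 0.425 to 0.95 m from the base axis. Payload 3.5 kg.
Tool frame: the origin (TCP) lies midway between the tips of the shut fingers; the grasp point (between the pads) lies ctrl.grasp_offset behind it (ctrl.grasp_offset is the distance from the TCP to the grasp point, in m); x points along the fingers, y is the direction in which the jaws open and shut, and the axes are right-handed (so a half turn about x gives the same grasp; the last joint's range is limited). The gripper opens to 85 mm and grips with 20 to 120 N. Pads are 22 mm wide; open, the fingers measure 114 mm over their backs; the gripper's body (76 mm by 85 mm) begins 54 mm behind the grasp point. The pads swing forward as they close: fully open they stand 13 mm farther back than shut.
Start: joints at [-1.373, 0.286, 1.577, -0, 1.279, -0.15], TCP at [0.23, -0.635, 0.231] pointing down, gripper open.
Joint ranges: [-2.77, 2.77], [-0.9, 2.22], [0.21, 2.48], [-1.53, 4.67], [0.24, 2.81], [-2.84, 2.84]. Speed limits (rad/s): [2.79, 2.79, 3.14, 3.14, 3.14, 3.14].

### API

Orientations are given as a unit quaternion [x, y, z, w].
In Python, from plant import readout, read_camera, sign_off, ctrl gives the robot as it stands.
- The arm moves only by the tool drive_tool, never from a script. Its argument "steps" is a list of rows, each a list of 5 numbers: the shift along the tool's x, y, z in cm, then the turn about the tool's x in degrees, then the opening, from 0 (shut) to 1 (fully open). A call has 1 to 10 rows; each row shifts and turns the commanded pose from where the row before left it, along the tool's axes as they then stand; what a row does not reach is not made up. A row lasts 1/10 s, in which the tool goes at most 50 mm and 8.59 degrees, less where a joint would pass 70% of its speed; a pose out of reach is approached as far as the arm can. A call is refused whole if a number of a shift passes 5 or a number of a turn 8.59, either way. A call with a gripper value outside its range is refused whole. The fingers move at their own pace and stop on an object; "force" is the grip in N (left out, the last holds). Time passes only in rows, so rows that do not move let the fingers close. It gives the time, the measured TCP pose, the force and the opening at its end, in the units of the state.
- readout.get_state(): the state, without advancing time (a new reading comes with each control period).
- read_camera(name): name is "side" or "top"; returns a dict with "frame" (384x512x3 uint8, red, green, blue), "vertical_fov" (degrees; the focal length in pixels is half the picture's height over the tangent of half this angle, whatever the lens; pixels are square), "cx", "cy" (the principal point, pixels), "eye" and "orientation" of the camera in the world. Camera axes: x right, y up, looking along -z (the intrinsics and any distortion apply to the point x, -y, -z); pixel columns grow to the right and rows downward; lengths in m; the calibration is good to about 2 mm. A picture is of the moment at which its call begins. There is no depth.
- sign_off(): hands the job in, once; it reports no verdict.
The state is a dict: "time": time; "qpos": joint angles; "dq": joint speeds; "joint_efforts": joint torques, N m; "eef_pos": TCP position; "tcp_rot": TCP orientation; "contact_force": force on the tool from outside, world axes, zero at the start; "wrist_torque": the same for the moment, N m; "opening": opening from 0.0 (shut) to 1.0 (fully open).
Only numpy, scipy, OpenCV 4.12 (cv2) and the standard library are available. Lean on these libraries where they do the work, as an engineer would, in place of code of your own. Each camera call takes 0.05 s, during which the arm holds its last target. There are 200 camera calls.

## Working session

There is one attempt and no reset: what is moved stays moved. The work goes in short steps, Python scripts to look and compute and a tool call to move; the robot and the scene stay as the last step left them, time stands still between calls to the robot, and variables do not carry over. Pictures are saved under pics/ and viewed, about 8 in all and at most 12, crops included, and the job is handed in when it is done.

Besides the shell and the picture viewer there is one more tool, called after "Call:" as name(argument=value, ...), one argument or row to a line, values as JSON. drive_tool: Moves the arm, as the interface text tells. Its arguments: {"type":"object","properties":{"steps":{"type":"array","items":{"type":"array","items":{"type":"number"}}},"force":{"type":"number"}},"required":["steps"]}

```bash
ls; mkdir -p pics
python3 - <<'E'
from plant import readout, read_camera, ctrl
import cv2
print(readout.get_state(), ctrl.grasp_offset)
for n in("top","side"):
    c=read_camera(n); print({k:v for k,v in c.items() if k!="frame"})
    cv2.imwrite(f"pics/{n}0.png",cv2.cvtColor(c["frame"],cv2.COLOR_RGB2BGR))
E
```

```text
pics
{'time': 0.0, 'qpos': array([-1.37301873e+00,  2.87175886e-01,  1.57816931e+00, -3.30130749e-05,
        1.27861135e+00, -1.50037136e-01]), 'dq': array([ 0.00150669, -0.00108441, -0.00020519, -0.00036392,  0.00011327,
        0.00038115]), 'joint_efforts': array([ 1.76961403e-03, -4.05979228e+01, -2.92623496e+01, -3.68491089e-05,
        5.94983896e-03,  2.76782863e-06]), 'eef_pos': array([ 0.22993591, -0.63392984,  0.22994454]), 'tcp_rot': array([-0.69640873, -0.12319066,  0.69647096, -0.12152015]), 'contact_force': array([0.22641097, 0.65762043, 0.07896623]), 'wrist_torque': array([ 0.04367004,  0.02904033, -0.02672714]), 'opening': 0.998867992802389} 0.0187
{'vertical_fov': 49.12620814939709, 'cx': 250.11636839313977, 'cy': 189.05749309794126, 'eye': array([ 0.42120542, -0.0973746 ,  1.05131339]), 'orientation': array([ 0.0384822 , -0.03172947, -0.70559149,  0.70686138])}
{'vertical_fov': 52.78354135134708, 'cx': 259.7638608723606, 'cy': 191.83303839602524, 'eye': array([0.19813404, 0.61203445, 0.7681021 ]), 'orientation': array([-0.08711662,  0.40100444,  0.8893864 , -0.20148936])}
```

View pics/top0.png

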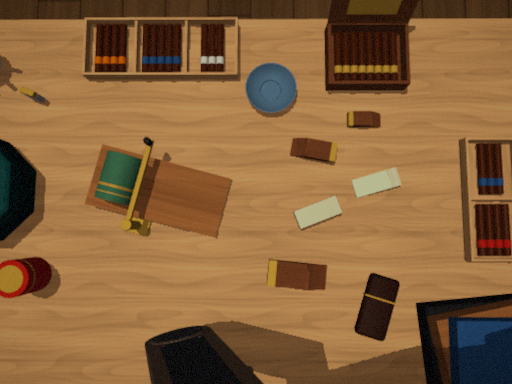

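View pics/side0.png

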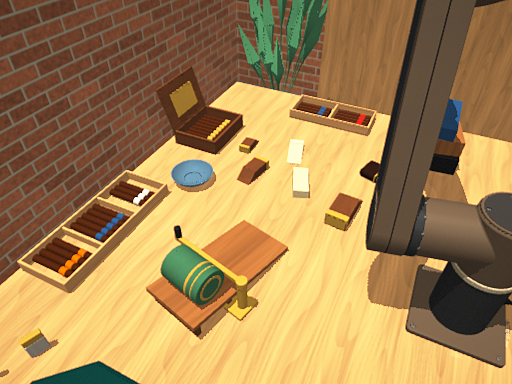

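The top view shows three brown wedges with brass heels: small at (363,119), middle at (314,150) and large at (297,275). There are also pale bystanders at (376,182) and (318,212). The tin is at (120,178), the black knob at (148,141), the arm pivot at (133,225) and the stand at (160,190). I choose the wedge at (314,150), and check its size and the crop next.

```bash
cat > h.py <<'E'
import numpy as np, cv2
from plant import readout, read_camera, ctrl
from scipy.spatial.transform import Rotation as R
def f(c): return 192/np.tan(np.radians(c["vertical_fov"]/2))
def ray(c,u,v):
    return R.from_quat(c["orientation"]).apply([(u-c["cx"])/f(c),-(v-c["cy"])/f(c),-1.])
def onplane(c,u,v,z):
    d=ray(c,u,v); return c["eye"]+d*(z-c["eye"][2])/d[2]
def proj(c,p):
    q=R.from_quat(c["orientation"]).inv().apply(np.asarray(p)-c["eye"])
    return np.array([c["cx"]-f(c)*q[0]/q[2], c["cy"]+f(c)*q[1]/q[2]])
def shot(n,name=None,crop=None,k=1):
    c=read_camera(n); b=cv2.cvtColor(c["frame"],cv2.COLOR_RGB2BGR)
    if name:
        o=b if crop is None else b[crop[1]:crop[3],crop[0]:crop[2]]
        cv2.imwrite("pics/"+name,cv2.resize(o,None,fx=k,fy=k,interpolation=cv2.INTER_CUBIC))
    return c,b
E
python3 - <<'E'
from h import *
np.set_printoptions(precision=4,suppress=True)
c,b=shot("top","crop1.png",(80,100,400,300),2.5)
h=cv2.cvtColor(b,cv2.COLOR_BGR2HSV)
H,S,V=[h[...,i].astype(int) for i in range(3)]
print("hsv table",h[200,60],"stand",h[190,190],"wood",h[149,315],h[143,315],"heel",h[156,333],"tin",h[165,120],'shadow',h[345,300])
for nm,(x0,y0,x1,y1) in dict(small=(340,105,390,133),mid=(284,130,344,170),big=(260,250,335,298)).items():
    m=((V<125)|((S>215)&(H>20)))[y0:y1,x0:x1].astype(np.uint8)
    k=max(cv2.findContours(m,0,2)[0],key=cv2.contourArea)
    r=cv2.minAreaRect(k); bp=cv2.boxPoints(r)+[x0,y0]
    w=np.array([onplane(c,*p,0.02)[:2] for p in bp])
    print(nm,bp.round(1).tolist(),w.tolist(),[np.linalg.norm(w[i]-w[i-1]).round(4) for i in (1,2)])
E
```

```text
hsv table [ 16 143 171] stand [ 14 186 130] wood [ 11 191  99] [ 11 179 100] heel [ 20 193 173] tin [ 69 116  92] shadow [ 13 145 109]
small [[347.0, 111.0], [380.0, 111.0], [380.0, 128.0], [347.0, 128.0]] [[0.7210664499692077, -0.3299728007696058], [0.7210267891187261, -0.41250335022505336], [0.6775778495216045, -0.4112733498417528], [0.6775845330738843, -0.32907892087452706]] [np.float64(0.0825), np.float64(0.0435)]
mid [[289.3, 156.6], [293.2, 135.3], [337.6, 143.4], [333.7, 164.7]] [[0.6051250199237647, -0.1846681465704631], [0.65897925250286, -0.1947034975903854], [0.6385546782443313, -0.30484761543348593], [0.5849599141937469, -0.2942925784668011]] [np.float64(0.0548), np.float64(0.112)]
big [[273.1, 285.7], [276.1, 259.2], [327.0, 264.9], [324.1, 291.3]] [[0.28995974821225434, -0.14345033578597985], [0.35301609247152077, -0.15077525851000698], [0.3398385209699702, -0.2738784809875269], [0.2770152154501557, -0.26582624237669306]] [np.float64(0.0635), np.float64(0.1238)]
```

View pics/crop1.png

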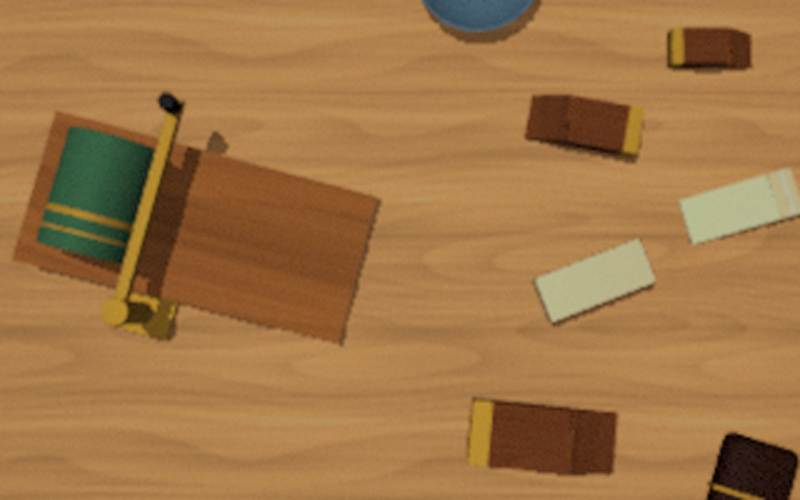

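The crop shows the chosen wedge: toe edge at crop (531,95)-(526,138), ridge at (571,96)-(566,145), heel at (642,107)-(635,155). Stand corners are at (57,112), (14,260), (379,199) and (343,344), and the knob is at about (168,101).

Run:
```python
from h import *
np.set_printoptions(precision=4,suppress=True)
c,b=shot("top")
P=lambda u,v,z: onplane(c,80+u/2.5-.3,100+v/2.5-.3,z)
print("chock")
tr,tl=P(531,95,0),P(526,138,0); a,d=P(571,96,.03),P(566,145,.03); e,g=P(642,107,.03),P(635,155,.03)
toe=(tr+tl)/2; rid=(a+d)/2; heel=(e+g)/2
print(toe,rid,heel,"len",np.linalg.norm((toe-heel)[:2]),np.linalg.norm((rid-heel)[:2]),"w",np.linalg.norm(tr-tl),np.linalg.norm(a-d),np.linalg.norm(e-g))
v=(toe-heel)[:2]; yaw=np.arctan2(v[1],v[0]); o=(toe+heel)[:2]/2
print("origin",o,"yaw",np.degrees(yaw))
print("stand")
zu,zl=.053,.0136
U1,U2=P(57,112,zu),P(14,260,zu);L1,L2=P(379,199,zl),P(343,344,zl)
print(U1,U2,L1,L2,"len",np.linalg.norm((U1-L1)[:2]),np.linalg.norm((U2-L2)[:2]),"w",np.linalg.norm(U1-U2),np.linalg.norm(L1-L2))
w=((U1+U2)-(L1+L2))[:2]/2; ys=np.arctan2(w[1],w[0]); ex=np.array([np.cos(ys),np.sin(ys)]); ey=np.array([-ex[1],ex[0]])
ctr=(U1+U2+L1+L2)[:2]/4; so=ctr+.03*ex
print("stand o",so,"yaw",np.degrees(ys))
W=lambda x,y: so+x*ex/1e3+y*ey/1e3
inv=lambda p: np.array([(p[:2]-so)@ex,(p[:2]-so)@ey])*1e3
print("knob exp",W(7,-100),proj(c,[*W(7,-100),.126]),"meas", P(166,100,.126), inv(P(166,100,.126)))
print("pivot",W(7,95),proj(c,[*W(7,95),.09]))
print("tin",W(55,0),"chock goal",W(60,0)-.070*np.cos(np.radians(7))*ex)
# tin mask
h=cv2.cvtColor(b,cv2.COLOR_BGR2HSV)
m=cv2.inRange(h,(55,60,40),(85,255,255)); m[:,:85]=0;m[:,165:]=0;m[:130]=0;m[220:]=0
k=np.vstack(cv2.findContours(m,0,2)[0]);bp=cv2.boxPoints(cv2.minAreaRect(k))
print("tin box",[inv(onplane(c,*p,.095)).round(1).tolist() for p in bp])
```

```text
chock
[ 0.6352 -0.191   0.    ] [ 0.6252 -0.2277  0.03  ] [ 0.6147 -0.2964  0.03  ] len 0.10736350792648611 0.06947822974800914 w 0.044659301416895454 0.049324629034163764 0.04851383087380254
origin [ 0.625  -0.2437] yaw 78.96669088017342
stand
[0.6287 0.2701 0.053 ] [0.485 0.306 0.053] [ 0.549  -0.0404  0.0136] [ 0.4054 -0.006   0.0136] len 0.3205832754419792 0.32196682453804026 w 0.14807073768770623 0.1476153390877138
stand o [0.5245 0.1615] yaw 75.64567735544583
knob exp [0.6231 0.1435] [146.9432 140.3168] meas [0.6245 0.1454 0.126 ] [   9.2241 -100.8839]
pivot [0.4342 0.1918] [127.6497 224.9467]
tin [0.5381 0.2147] chock goal [0.5221 0.1523]
tin box [[98.1, 49.5], [97.9, -61.8], [17.5, -58.8], [18.5, 52.1]]
```

```bash
cat >> h.py <<'E'
SO=np.array([.5245,.1615]); YS=np.radians(75.65)
EX=np.array([np.cos(YS),np.sin(YS)]); EY=np.array([-EX[1],EX[0]])
W=lambda x,y: SO+(x*EX+y*EY)/1e3
def inv(p): p=np.asarray(p)[:2]-SO; return np.array([p@EX,p@EY])*1e3
def plan(target,jaw_deg=None):
    """shift in tool axes (cm), as the tool stands after the turn, and turn (deg) about tool x"""
    s=readout.get_state(); r=R.from_quat(s["tcp_rot"]); t=0.
    if jaw_deg is not None:
        ts=np.arange(-180,180,.1); y=(r*R.from_euler("x",ts[:,None],degrees=True)).apply([0,1,0])
        a=(np.degrees(np.arctan2(y[:,1],y[:,0]))-jaw_deg+90)%180-90
        c=ts[np.abs(a)<.1]; t=c[np.argmin(abs(c))]
    d=(r*R.from_euler("x",t,degrees=True)).inv().apply(np.asarray(target)-s["eef_pos"])*100
    print("t",round(s["time"],2),"shift cm",d.round(2),"turn",round(t,1),"q6",s["qpos"][5].round(2),"axes",r.as_matrix().round(2).tolist(),"F",s["contact_force"].round(1),"open",round(s["opening"],3))
E
python3 - <<'E'
from h import *
a=np.radians(79.0); g=np.array([.625,-.2437])-.038*np.array([np.cos(a),np.sin(a)])
plan([*g,.100],169.0)
E
```

```text
t 0.2 shift cm [ 13.09  31.28 -42.09] turn -59.0 q6 -0.15 axes [[-0.0, 0.34, -0.94], [0.0, -0.94, -0.34], [-1.0, -0.0, -0.0]] F [0.  0.5 0.2] open 0.999
```

Call:
drive_tool(
  steps=[
    [0, 0, 0, -8.43, 0.9],
    [0, 0, 0, -8.43, 0.9],
    [0, 0, 0, -8.43, 0.9],
    [0, 0, 0, -8.43, 0.9],
    [0, 0, 0, -8.43, 0.9],
    [0, 0, 0, -8.43, 0.9],
    [0, 0, 0, -8.42, 0.9],
  ],
  force=40,
)

```text
time: 0.9
eef_pos: [0.2301, -0.6344, 0.2309]
tcp_rot: [0.545, 0.451, -0.544, 0.451]
contact_force: [-0.1, -0.1, -0.7]
opening: 0.9
```

Call:
drive_tool(
  steps=[
    [0.5, 2.61, -3.51, 0, 0.9],
    [0.5, 2.61, -3.51, 0, 0.9],
    [0.5, 2.61, -3.51, 0, 0.9],
    [0.5, 2.61, -3.51, 0, 0.9],
    [0.5, 2.61, -3.51, 0, 0.9],
    [0.5, 2.61, -3.51, 0, 0.9],
    [0.5, 2.61, -3.51, 0, 0.9],
    [0.5, 2.61, -3.51, 0, 0.9],
    [0.5, 2.61, -3.51, 0, 0.9],
    [0.5, 2.61, -3.51, 0, 0.9],
  ],
)

```text
time: 1.9
eef_pos: [0.5547, -0.3388, 0.181]
tcp_rot: [-0.546, -0.449, 0.546, -0.449]
contact_force: [0.9, -0.9, -0.4]
opening: 0.903
```

Call:
drive_tool(
  steps=[
    [0.5, 2.61, -3.51, 0, 0.9],
    [0.5, 2.61, -3.51, 0, 0.9],
    [0, 0, 0, 0, 0.9],
    [0, 0, 0, 0, 0.9],
  ],
)

```text
time: 2.3
eef_pos: [0.6186, -0.2803, 0.1706]
tcp_rot: [-0.545, -0.45, 0.546, -0.45]
contact_force: [-0.1, -0.1, 0.3]
opening: 0.903
```

Run:
```python
from h import *
a=np.radians(79.0); g=np.array([.625,-.2437])-.038*np.array([np.cos(a),np.sin(a)])
c,b=shot("side","side1.png",(200,120,400,240),4)
plan([*g,.006],169.0)
```

```text
t 2.35 shift cm [16.5  -0.03 -0.03] turn -0.0 q6 -0.38 axes [[-0.0, 0.98, -0.19], [-0.0, -0.19, -0.98], [-1.0, -0.0, 0.0]] F [-0.1 -0.4  1. ] open 0.9
```

View pics/side1.png

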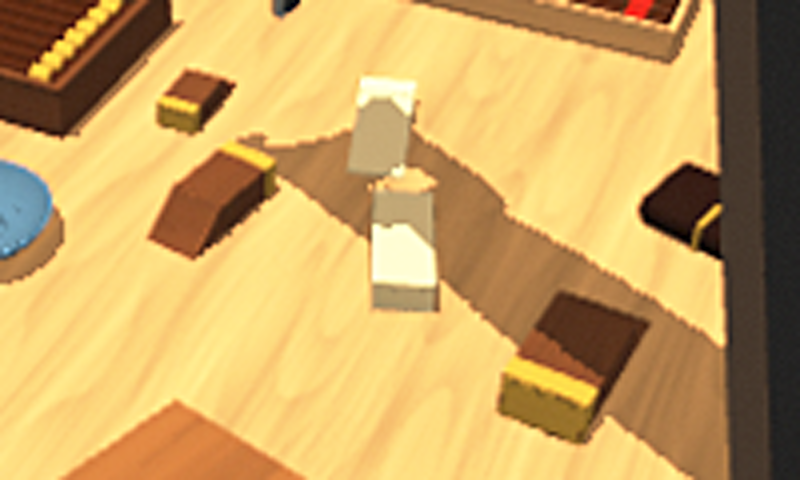

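The crop confirms the choice. The middle wedge's heel is at about full-frame (262,159) and its toe at about (243,181), clear of the bystanders. Its size matches 110 x 46, and the gripper is hovering above it. Descending.

Call:
drive_tool(
  steps=[
    [4, 0, 0, 0, 0.9],
    [4, 0, 0, 0, 0.9],
    [4, 0, 0, 0, 0.9],
    [3, 0, 0, 0, 0.9],
    [1.4, 0, 0, 0, 0.9],
    [0, 0, 0, 0, 0.3],
    [0, 0, 0, 0, 0.3],
    [0, 0, 0, 0, 0.3],
    [0, 0, 0, 0, 0.3],
    [0, 0, 0, 0, 0.3],
  ],
  force=40,
)

```text
time: 3.35
eef_pos: [0.6196, -0.2824, 0.0097]
tcp_rot: [0.546, 0.448, -0.546, 0.451]
contact_force: [-0.1, -0.8, 3.2]
opening: 0.53
```

Call:
drive_tool(
  steps=[
    [0, 0, 0, 0, 0.3],
    [-2, 0, 0, 0, 0.3],
    [-4, 0, 0, 0, 0.3],
    [-4, 0, 0, 0, 0.3],
    [0, 0, 0, 0, 0.3],
    [0, 0, 0, 0, 0.3],
  ],
)

```text
time: 3.95
eef_pos: [0.6188, -0.2814, 0.1084]
tcp_rot: [0.546, 0.449, -0.546, 0.45]
contact_force: [-0.5, -0.5, -2.4]
opening: 0.527
```

Run:
```python
from h import *
c,b=shot("side","side2.png",(180,60,340,180),4)
x=-90-38
plan([*W(x,-4),.13],np.degrees(YS)+90)
plan([*W(x,-4),.037+.000123*x*1000/1000+.006],np.degrees(YS)+90)
```

```text
t 4.0 shift cm [ -2.32 -19.54 -27.76] turn 3.2 q6 -0.38 axes [[-0.0, 0.98, -0.19], [0.0, -0.19, -0.98], [-1.0, -0.0, -0.0]] F [-1.   1.3 -1.7] open 0.529
t 4.0 shift cm [  7.96 -19.53 -27.76] turn 3.2 q6 -0.38 axes [[-0.0, 0.98, -0.19], [0.0, -0.19, -0.98], [-1.0, -0.0, -0.0]] F [-1.   1.3 -1.7] open 0.529
```

View pics/side2.png

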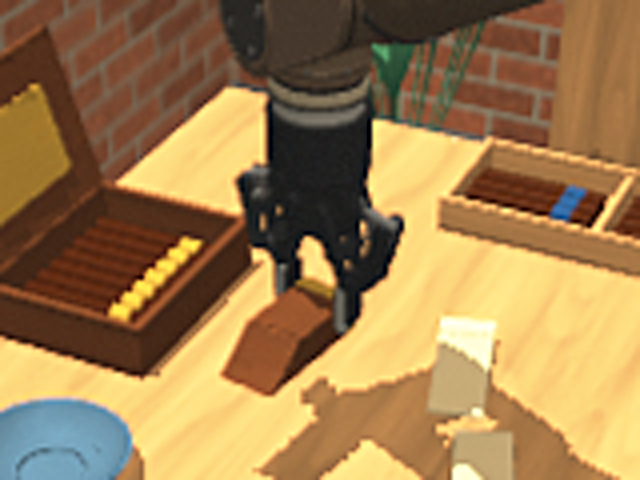

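The chock is gripped near the heel and held level, with the toe towards lower left. The opening of 0.53 corresponds to 45 mm, matching its 46 mm width. Next, carry it above the low part of the ramp.

Call:
drive_tool(
  steps=[
    [-1.2, 0, 0, 3.2, 0.3],
    [-1.1, -2.17, -3.08, 0, 0.3],
    [0, -2.17, -3.08, 0, 0.3],
    [0, -2.17, -3.08, 0, 0.3],
    [0, -2.17, -3.08, 0, 0.3],
    [0, -2.17, -3.08, 0, 0.3],
    [0, -2.17, -3.08, 0, 0.3],
    [0, -2.17, -3.08, 0, 0.3],
    [0, -2.17, -3.08, 0, 0.3],
    [0, -2.17, -3.08, 0, 0.3],
  ],
)

```text
time: 5.0
eef_pos: [0.4947, 0.037, 0.1276]
tcp_rot: [-0.557, -0.435, 0.56, -0.433]
contact_force: [0.5, 0.7, -1.4]
opening: 0.532
```

Call:
drive_tool(
  steps=[
    [3, 0, 0, 0, 0.3],
    [3, 0, 0, 0, 0.3],
    [0, 0, 0, 0, 0.3],
    [0, 0, 0, 0, 0.3],
  ],
)

```text
time: 5.4
eef_pos: [0.4958, 0.0357, 0.0686]
tcp_rot: [-0.557, -0.435, 0.559, -0.433]
contact_force: [0.8, -0.3, -0.8]
opening: 0.529
```

Run:
```python
from h import *
x=-128
plan([*W(x,-4),.0293],np.degrees(YS)+90)
c,b=shot("top","top3.png",(80,100,280,250),4)
```

```text
t 5.4 shift cm [ 3.93  0.08 -0.11] turn -0.0 q6 0.12 axes [[-0.0, 0.97, -0.25], [0.0, -0.25, -0.97], [-1.0, -0.0, 0.0]] F [ 0.8 -0.3 -0.8] open 0.529
```

View pics/top3.png

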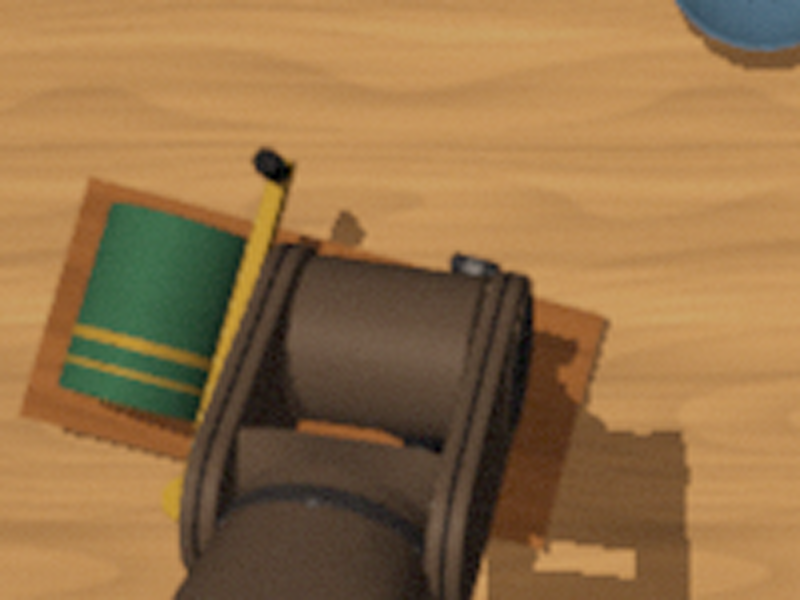

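Call:
drive_tool(
  steps=[
    [1.2, 0.08, -0.1, 0, 0.3],
    [1.2, 0, 0, 0, 0.3],
    [0.5, 0, 0, 0, 0.3],
    [0.4, 0, 0, 0, 0.3],
    [0.3, 0, 0, 0, 0.3],
    [0.2, 0, 0, 0, 0.3],
    [0, 0, 0, 0, 0.3],
  ],
  force=20,
)

```text
time: 6.15
eef_pos: [0.4989, 0.0359, 0.0327]
tcp_rot: [0.558, 0.434, -0.558, 0.434]
contact_force: [-1.6, -2.7, 2.4]
opening: 0.531
```

Call:
drive_tool(
  steps=[
    [0, 0, 0, 0, 0.68],
    [0, 0, 0, 0, 0.68],
    [0, 0, 0, 0, 0.68],
    [0, 0, 0, 0, 0.68],
    [0, 0, 0, 0, 0.68],
  ],
)

```text
time: 6.65
eef_pos: [0.4984, 0.0363, 0.0323]
tcp_rot: [0.558, 0.434, -0.558, 0.434]
contact_force: [0.3, -0.5, -0.2]
opening: 0.678
```

Run:
```python
from h import *
plan([*W(-128,-4),.0293],np.degrees(YS)+90)
c,b=shot("side","side4.png",(140,200,320,335),4)
```

```text
t 6.65 shift cm [ 0.3  -0.18  0.03] turn -0.0 q6 0.12 axes [[0.0, 0.97, -0.25], [0.0, -0.25, -0.97], [-1.0, 0.0, -0.0]] F [ 0.3 -0.5 -0.2] open 0.678
```

View pics/side4.png

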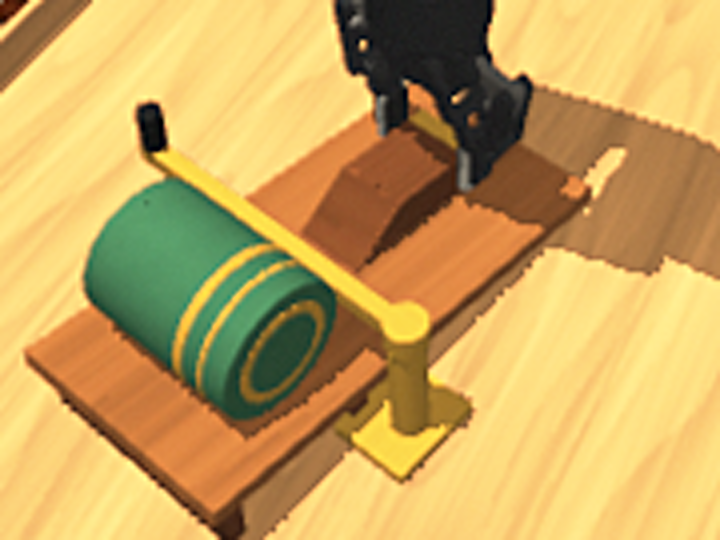

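Seen from the side, the chock lies flat on the ramp between the open fingers. Its ridge runs crop (345,172)-(412,200), i.e. full (226,243)-(243,250), with the toe right corner at crop (358,272), i.e. (229.5,268). It is square with the ramp.

Run:
```python
from h import *
c,b=shot("side")
def onramp(c,u,v,off):  # plane 'off' mm above ramp
    d=ray(c,u,v); t=np.radians(7); n=np.array([-np.sin(t)*EX[0],-np.sin(t)*EX[1],np.cos(t)])
    p0=np.array([*SO,.037])+n*off/1e3
    p=c["eye"]+d*((p0-c["eye"])@n)/(d@n); return inv(p).round(1),p[2].round(4)
F=lambda u,v:(140+u/4-.3,200+v/4-.3)
for n,u,v,o in [("ridgeL",345,172,30),("ridgeR",412,200,30),("toeR",358,272,0),("toeL",303,231,0),("stand upL",27,355,0),("stand upR",215,512,0),("lowR",588,200,0)]:
    print(n,onramp(c,*F(u,v),o))
print("tcp",inv(readout.get_state()["eef_pos"]))
```

```text
ridgeL (array([-68.9, -24.3]), np.float64(0.0588))
ridgeR (array([-79.3,  20.3]), np.float64(0.0575))
toeR (array([-33.3,  18.1]), np.float64(0.0329))
toeL (array([-34.4, -28.1]), np.float64(0.0328))
stand upL (array([133.4, -69.8]), np.float64(0.0534))
stand upR (array([131.2,  75.8]), np.float64(0.0531))
lowR (array([-176.1,   80.7]), np.float64(0.0154))
tcp [-127.77476328   -5.80805379]
```

Call:
drive_tool(
  steps=[
    [0, 0, 0, 0, 0.3],
    [0, 0, 0, 0, 0.3],
    [0, 0, 0, 0, 0.3],
    [0, 0, 0, 0, 0.3],
  ],
  force=20,
)

```text
time: 7.15
eef_pos: [0.4986, 0.0362, 0.0324]
tcp_rot: [0.558, 0.434, -0.558, 0.434]
contact_force: [-0.3, 0.2, 0.7]
opening: 0.534
```

Call:
drive_tool(
  steps=[
    [-0.1, -0.03, -0.78, 0, 0.3],
    [-0.1, -0.03, -0.78, 0, 0.3],
    [-0.1, -0.03, -0.78, 0, 0.3],
    [-0.1, -0.03, -0.78, 0, 0.3],
    [-0.1, -0.03, -0.78, 0, 0.3],
    [-0.1, -0.03, -0.78, 0, 0.3],
    [-0.1, -0.03, -0.78, 0, 0.3],
    [-0.1, -0.03, -0.78, 0, 0.3],
    [-0.1, 0, -0.78, 0, 0.3],
    [-0.08, 0, -0.5, 0, 0.3],
  ],
)

```text
time: 8.15
eef_pos: [0.5146, 0.1106, 0.042]
tcp_rot: [-0.558, -0.434, 0.558, -0.434]
contact_force: [-0.9, 0.4, -1.8]
opening: 0.534
```

Call:
drive_tool(
  steps=[
    [0, 0, 0, 0, 0.3],
    [0, 0, 0, 0, 0.3],
    [0, 0, 0, 0, 0.3],
  ],
)

```text
time: 8.45
eef_pos: [0.5144, 0.1095, 0.0419]
tcp_rot: [-0.558, -0.434, 0.558, -0.434]
contact_force: [0.0, 0.3, -1.5]
opening: 0.534
```

Run:
```python
from h import *
s=readout.get_state(); print("tcp",inv(s["eef_pos"]),s["eef_pos"][2],s["contact_force"],s["opening"])
c,b=shot("side","side5.png",(140,210,290,320),5)
a=cv2.imread("pics/side0.png")
def tin(b):
    h=cv2.cvtColor(b,cv2.COLOR_BGR2HSV); m=cv2.inRange(h,(60,60,20),(88,255,255)); m[:235]=0;m[310:]=0;m[:,:150]=0;m[:,245:]=0
    M=cv2.moments(m,True); ys,xs=np.nonzero(m); return M["m00"],M["m10"]/M["m00"],M["m01"]/M["m00"],xs.min(),xs.max(),ys.min(),ys.max()
print(tin(a),tin(b))
```

```text
tcp [-52.8531292   -3.14133034] 0.04194284849729456 [ 0.02756112  0.26458979 -1.50518649] 0.534336496740404
(1819.0, 189.86915887850466, 272.2501374381528, np.int64(161), np.int64(223), np.int64(245), np.int64(304)) (1820.0, 189.86428571428573, 272.27967032967035, np.int64(161), np.int64(223), np.int64(245), np.int64(304))
```

View pics/side5.png

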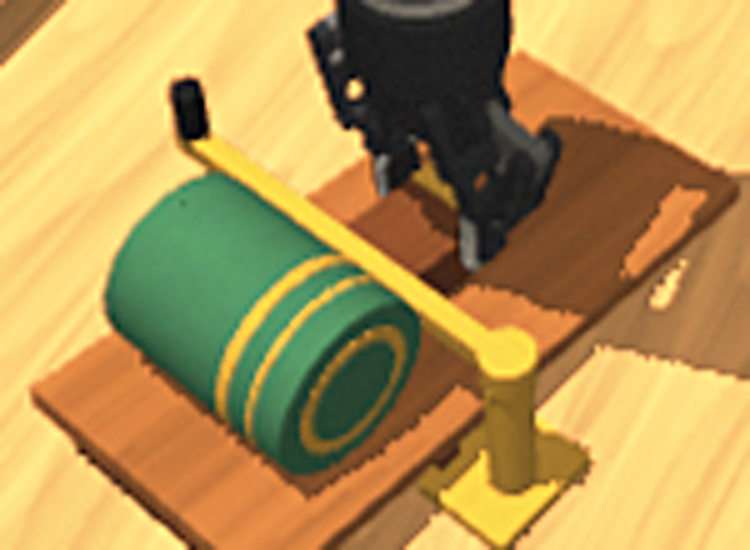

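The tin has not moved (mask centroid unchanged). The chock has slid 75 mm, with about 5 mm left. I'll creep forward, watching the force and the tin.

Call:
drive_tool(
  steps=[
    [0.04, 0, -0.1, 0, 0.3],
    [0, 0, -0.1, 0, 0.3],
    [0, 0, -0.1, 0, 0.3],
    [0, 0, 0, 0, 0.3],
    [0, 0, 0, 0, 0.3],
  ],
)

```text
time: 9.0
eef_pos: [0.5157, 0.1125, 0.042]
tcp_rot: [0.558, 0.434, -0.558, 0.434]
contact_force: [1.0, -1.3, 1.3]
opening: 0.538
```

Call:
drive_tool(
  steps=[
    [-0.01, 0, -0.1, 0, 0.3],
    [0, 0, 0, 0, 0.3],
    [0, 0, 0, 0, 0.3],
  ],
)

```text
time: 9.3
eef_pos: [0.5159, 0.1135, 0.0421]
tcp_rot: [0.558, 0.434, -0.558, 0.434]
contact_force: [-0.6, -2.2, 2.8]
opening: 0.531
```

```bash
cat >> h.py <<'E'
def tin(b):
    h=cv2.cvtColor(b,cv2.COLOR_BGR2HSV); m=cv2.inRange(h,(60,60,20),(88,255,255)); m[:235]=0;m[310:]=0;m[:,:150]=0;m[:,245:]=0
    M=cv2.moments(m,True); return np.round([M["m00"],M["m10"]/M["m00"],M["m01"]/M["m00"]],2)
def status():
    F=[readout.get_state()["contact_force"]]
    bs=[]
    for i in range(3):
        c,b=shot("side"); bs.append(b); F.append(readout.get_state()["contact_force"])
    s=readout.get_state(); F=np.mean(F,0); p=proj(c,[*W(55,0),.086]); q=proj(c,[*W(56,0),.086])
    print("t",s["time"],"tcp",inv(s["eef_pos"]).round(1),s["eef_pos"][2].round(4),"F uphill",(F[:2]@EX).round(2),"z",F[2].round(2),"tin",tin(b),"px per mm",(q-p).round(2))
E
python3 -c "
from h import *
status()"
```

```text
t 9.45 tcp [-48.7  -3.6] 0.0421 F uphill -2.29 z 3.08 tin [1818.    189.88  272.27] px per mm [-0.34  0.29]
```

Call:
drive_tool(
  steps=[
    [-0.03, 0, -0.1, 0, 0.3],
    [0, 0, 0, 0, 0.3],
    [0, 0, 0, 0, 0.3],
  ],
)

```text
time: 9.75
eef_pos: [0.516, 0.1143, 0.0423]
tcp_rot: [-0.558, -0.434, 0.558, -0.434]
contact_force: [-1.1, -3.8, 4.1]
opening: 0.537
```

```bash
python3 -c "
from h import *
status()"
```

```text
t 9.9 tcp [-47.8  -3.5] 0.0422 F uphill -3.99 z 3.35 tin [1810.    189.63  272.37] px per mm [-0.34  0.29]
```

Call:
drive_tool(
  steps=[
    [-0.02, 0, -0.1, 0, 0.3],
    [0, 0, 0, 0, 0.3],
    [0, 0, 0, 0, 0.3],
  ],
)

```text
time: 10.2
eef_pos: [0.5162, 0.1154, 0.0424]
tcp_rot: [-0.558, -0.434, 0.558, -0.434]
contact_force: [-1.6, -4.9, 4.7]
opening: 0.534
```

```bash
python3 -c "
from h import *
status()"
```

```text
t 10.35 tcp [-46.7  -3.4] 0.0424 F uphill -4.76 z 3.82 tin [1820.    189.32  272.55] px per mm [-0.34  0.29]
```

Contact: the tin's centroid began to shift at TCP x ≈ -48, with about 4 to 5 N. The tin has moved about 1 mm, so I'll ease back half a millimetre and release.

Call:
drive_tool(
  steps=[
    [0, 0, 0.06, 0, 0.3],
    [0, 0, 0, 0, 0.3],
    [0, 0, 0, 0, 0.62],
    [0, 0, 0, 0, 0.66],
    [0, 0, 0, 0, 0.7],
    [0, 0, 0, 0, 0.7],
    [0, 0, 0, 0, 0.7],
  ],
)

```text
time: 11.05
eef_pos: [0.5158, 0.1151, 0.0421]
tcp_rot: [-0.558, -0.434, 0.558, -0.434]
contact_force: [-0.3, 0.4, -0.6]
opening: 0.698
```

Call:
drive_tool(
  steps=[
    [-1, 0, 0, 0, 0.7],
    [-3, 0, 0.5, 0, 0.7],
    [-4, 0, 1, 0, 0.7],
    [-4, 0, 1, 0, 0.7],
    [-3, 0, 1, 0, 0.5],
    [0, 0, 0, 0, 0.4],
  ],
)

```text
time: 11.65
eef_pos: [0.5106, 0.0802, 0.1991]
tcp_rot: [0.562, 0.431, -0.555, 0.437]
contact_force: [0.9, 0.5, 0.3]
opening: 0.405
```

Run:
```python
from h import *
status()
c,b=shot("side","side6.png",(140,210,290,320),5)
plan([*W(7,-100),.19],np.degrees(YS)+90-55)
```

```text
t 11.8 tcp [-82.3  -2.8] 0.1919 F uphill 0.35 z -0.22 tin [1821.    189.32  272.56] px per mm [-0.34  0.29]
t 11.85 shift cm [  0.07  -1.69 -13.12] turn 55.0 q6 0.21 axes [[-0.0, 0.97, -0.25], [0.0, -0.25, -0.97], [-1.0, -0.0, 0.0]] F [-0.6  0.  -0.7] open 0.399
```

View pics/side6.png

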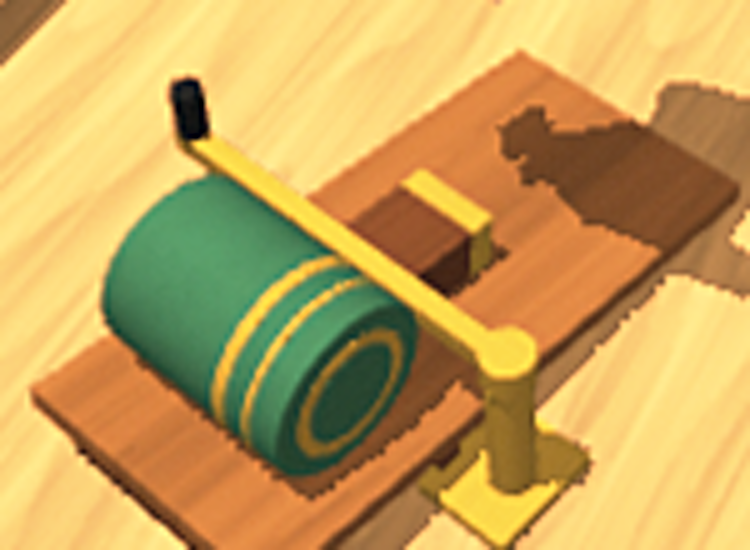

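The chock sits square against the tin: heel edge at crop (405,178)-(490,222), parallel to the arm. The tin is held about 1 mm off the arm. Now to the knob, at crop (190,110).

Call:
drive_tool(
  steps=[
    [0, 0, 0, 7.86, 0.4],
    [0, 0, 0, 7.86, 0.4],
    [0, 0, 0, 7.86, 0.4],
    [0, 0, 0, 7.86, 0.4],
    [0, 0, 0, 7.86, 0.4],
    [0, 0, 0, 7.86, 0.4],
    [0, 0, 0, 7.84, 0.4],
  ],
)

```text
time: 12.55
eef_pos: [0.5061, 0.0814, 0.1899]
tcp_rot: [-0.694, -0.126, 0.697, -0.125]
contact_force: [-0.1, -0.6, -0.4]
opening: 0.401
```

Call:
drive_tool(
  steps=[
    [0, -0.42, -3.28, 0, 0.45],
    [0, -0.42, -3.28, 0, 0.45],
    [0, -0.42, -3.28, 0, 0.45],
    [0, -0.42, -3.28, 0, 0.45],
    [2, 0, 0, 0, 0.45],
    [2, 0, 0, 0, 0.45],
    [0, 0, 0, 0, 0.45],
    [0, 0, 0, 0, 0.45],
  ],
)

```text
time: 13.35
eef_pos: [0.6229, 0.1433, 0.1503]
tcp_rot: [-0.694, -0.128, 0.697, -0.127]
contact_force: [1.1, 0.1, -0.2]
opening: 0.451
```

Run:
```python
from h import *
status()
c,b=shot("side","side7.png",(140,180,290,290),5)
plan([*W(8,-100),.106],np.degrees(YS)+90-55)
```

```text
t 13.5 tcp [   7.1 -101.5] 0.1535 F uphill 0.65 z 0.14 tin [1823.    189.31  272.56] px per mm [-0.34  0.29]
t 13.55 shift cm [ 4.77 -0.17  0.09] turn -0.0 q6 1.28 axes [[0.0, 0.35, -0.94], [0.0, -0.94, -0.35], [-1.0, 0.0, -0.0]] F [-0.3 -0.8 -0.1] open 0.449
```

View pics/side7.png

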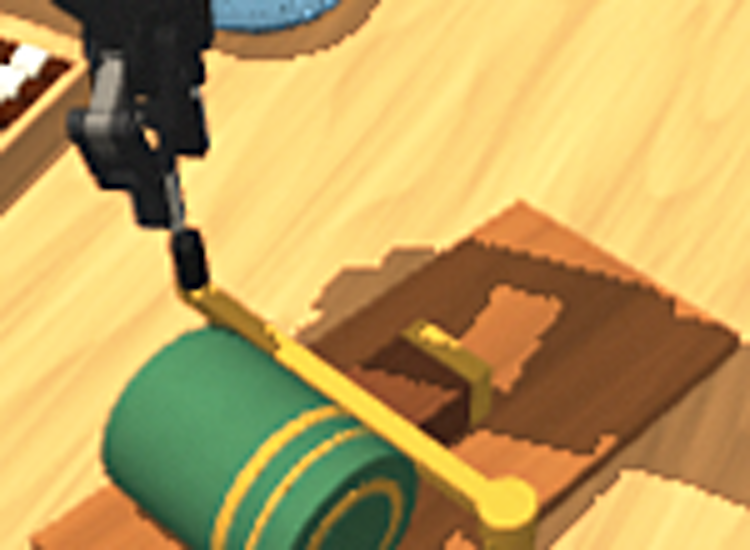

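The open fingers (crop about (150,215) and (195,145)) are above and around the knob at crop (188,260). Lowering and gripping lightly.

Call:
drive_tool(
  steps=[
    [0.5, -0.17, 0.09, 0, 0.45],
    [2, 0, 0, 0, 0.45],
    [2, 0, 0, 0, 0.45],
    [0.2, 0, 0, 0, 0.45],
    [0, 0, 0, 0, 0.45],
    [0, 0, 0, 0, 0],
    [0, 0, 0, 0, 0],
    [0, 0, 0, 0, 0],
    [0, 0, 0, 0, 0],
    [0, 0, 0, 0, 0],
  ],
  force=20,
)

```text
time: 14.55
eef_pos: [0.6236, 0.1445, 0.1069]
tcp_rot: [0.696, 0.127, -0.695, 0.127]
contact_force: [-0.8, 0.4, 5.7]
opening: 0.173
```

Run:
```python
from h import *
status()
s=readout.get_state(); print(s["contact_force"],s["opening"])
r=R.from_quat(s["tcp_rot"]); p0=np.array(s["eef_pos"]); k0=inv(p0)
prev=p0
for th in range(7,71,7):
    a=np.radians(th); q=W(7-195*np.sin(a),95-195*np.cos(a)); q=np.array([*q,p0[2]])
    if th==7: prev=np.array([*W(7,-100),p0[2]])
    print(th,(r.inv().apply(q-prev)*100).round(2),np.hypot(*q[:2]).round(3)); prev=q
```

```text
t 14.7 tcp [   8.1 -100.1] 0.1068 F uphill 0.03 z 5.85 tin [1823.    189.32  272.52] px per mm [-0.34  0.29]
[-1.00909241  0.91554301  6.04473982] 0.17640573559075323
7 [-0.    1.86  1.48] 0.628
14 [-0.    1.67  1.7 ] 0.614
21 [-0.    1.45  1.89] 0.598
28 [-0.    1.21  2.05] 0.581
35 [-0.    0.95  2.18] 0.563
42 [-0.    0.67  2.28] 0.543
49 [-0.    0.39  2.35] 0.522
56 [-0.01  0.1   2.38] 0.5
63 [-0.01 -0.19  2.37] 0.477
70 [-0.01 -0.48  2.33] 0.453
```

Call:
drive_tool(
  steps=[
    [-0.2, 0, 0, 0, 0],
    [0, 0.93, 0.74, 0, 0],
    [0, 0.93, 0.74, 0, 0],
    [0, 0.84, 0.85, 0, 0],
    [0, 0.83, 0.85, 0, 0],
    [0, 0.73, 0.94, 0, 0],
    [0, 0.72, 0.95, 0, 0],
    [0, 0.61, 1.02, 0, 0],
    [0, 0.6, 1.03, 0, 0],
    [0, 0, 0, 0, 0],
  ],
)

```text
time: 15.7
eef_pos: [0.5763, 0.0603, 0.1071]
tcp_rot: [-0.695, -0.127, 0.697, -0.127]
contact_force: [-3.1, 2.4, 1.0]
opening: 0.18
```

Run:
```python
from h import *
status()
s=readout.get_state(); print(s["contact_force"],s["opening"])
p=inv(s["eef_pos"])-[7,95]; print("radius",np.hypot(*p),"theta",np.degrees(np.arctan2(-p[0],-p[1])))
```

```text
t 15.85 tcp [-84.1 -75.9] 0.1071 F uphill 1.2 z 1.09 tin [1806.    189.24  272.62] px per mm [-0.34  0.29]
[-1.94833585  1.8500096   1.73928471] 0.17505361367938857
radius 193.68588047084583 theta 28.048723775848053
```

Tracking well: radius 194 mm, theta 28°, and the tin is holding. Continuing to about 67°.

Call:
drive_tool(
  steps=[
    [0, 0.48, 1.09, 0, 0],
    [0, 0.47, 1.09, 0, 0],
    [0, 0.34, 1.14, 0, 0],
    [0, 0.33, 1.14, 0, 0],
    [0, 0.2, 1.17, 0, 0],
    [0, 0.19, 1.18, 0, 0],
    [0, 0.05, 1.19, 0, 0],
    [0, 0.05, 1.19, 0, 0],
    [0, -0.09, 1.19, 0, 0],
    [0, -0.1, 1.18, 0, 0],
  ],
)

```text
time: 16.85
eef_pos: [0.4754, 0.0032, 0.1071]
tcp_rot: [0.696, 0.128, -0.696, 0.126]
contact_force: [-0.3, 9.4, -0.3]
opening: 0.177
```

Call:
drive_tool(
  steps=[
    [0, -0.24, 1.16, 0, 0],
    [0, 0, 0, 0, 0],
    [0, 0, 0, 0, 0],
    [0, 0, 0, 0, 0.4],
    [0, 0, 0, 0, 0.4],
    [0, 0, 0, 0, 0.4],
    [0, 0, 0, 0, 0.4],
  ],
)

```text
time: 17.55
eef_pos: [0.4652, -0.0, 0.1077]
tcp_rot: [0.696, 0.127, -0.695, 0.128]
contact_force: [-0.4, -0.4, -0.8]
opening: 0.403
```

Call:
drive_tool(
  steps=[
    [-2, 0, 0, 0, 0.4],
    [-3, 0, 0, 0, 0.4],
    [-4, 0, 0, 0, 0.4],
    [-4, 0, 0, 0, 0.4],
    [0, -4, 0, 0, 0.4],
    [0, -4, 0, 0, 0.4],
    [0, -4, 0, 0, 0.4],
    [0, -4, 0, 0, 0.4],
    [0, -4, 0, 0, 0.4],
    [0, 0, 0, 0, 0.4],
  ],
)

```text
time: 18.55
eef_pos: [0.3926, 0.1906, 0.2374]
tcp_rot: [0.695, 0.13, -0.695, 0.129]
contact_force: [0.5, -0.4, -0.5]
opening: 0.396
```

Run:
```python
from h import *
status(); 
c,b=shot("side","side8.png",(120,170,330,330),3.8)
```

```text
t 18.7 tcp [ -7.1 132.5] 0.2374 F uphill -0.64 z -0.13 tin [1810.    189.24  272.68] px per mm [-0.34  0.29]
```

View pics/side8.png

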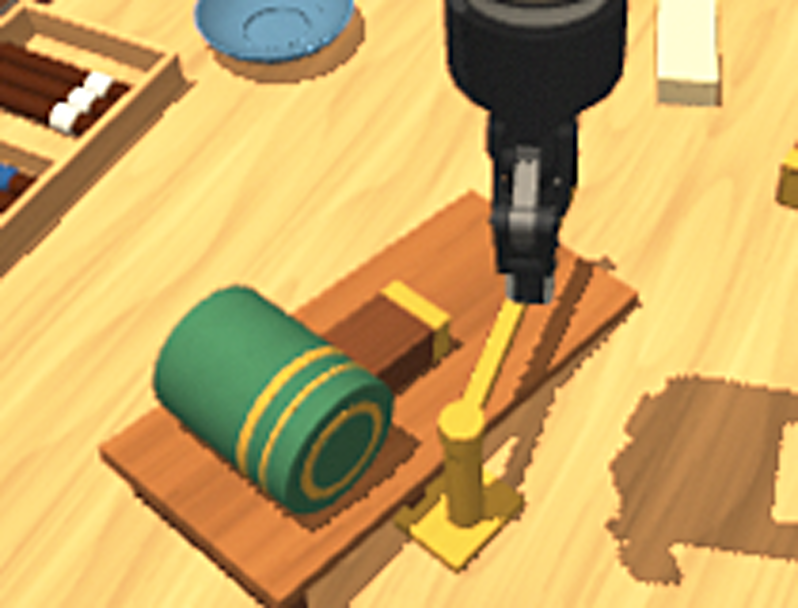

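The arm has swung away downhill (pivot at crop (460,420), bar up to (515,300)). The tin rests on the wedge and the gripper is clear, touching nothing. One last stillness check, then I hand in.

Call:
drive_tool(
  steps=[
    [-1, 0, 0, 0, 0.4],
    [0, 0, 0, 0, 0.4],
    [0, 0, 0, 0, 0.4],
    [0, 0, 0, 0, 0.4],
    [0, 0, 0, 0, 0.4],
    [0, 0, 0, 0, 0.4],
    [0, 0, 0, 0, 0.4],
    [0, 0, 0, 0, 0.4],
  ],
)

```text
time: 19.55
eef_pos: [0.3941, 0.1877, 0.2472]
tcp_rot: [-0.696, -0.127, 0.696, -0.127]
contact_force: [0.9, 0.4, -0.5]
opening: 0.398
```

Run:
```python
from h import *
status()
from plant import sign_off
print(sign_off())
```

```text
t 19.7 tcp [ -6.9 132.8] 0.2473 F uphill 0.3 z 0.03 tin [1812.    189.26  272.68] px per mm [-0.34  0.29]
the job is handed in; nothing more can be done
None
```

The job is handed in at 19.7 s: the tin rests on the wedge, the brass arm is swung clear, and the gripper is touching nothing. I laid the middle-sized wedge flat on the ramp, slid it thin end first squarely up to the tin's low side and let go. I then swung the arm by its knob to about 67° of 92° and released it.

- **Tin position:** its image stayed still to about 0.1 px over the last second before hand-in. It now lies about 1 to 1.5 mm uphill of where it started, because I pushed slightly past first contact to be sure the wedge seated.
- **Force:** the highest wrist force I saw was about 9 N, while swinging the arm; the limit is 120 N.
- **Side-camera offset:** known points on the stand read about 2 to 5 mm off in the side camera, mostly sideways, and one reading at the low end was about 14 mm off along the ramp. I therefore centred the wedge on the tin using the top view and the arm's own position, so side-to-side centring is good to a few millimetres.

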